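# Fill the carton: one flat box and two lamp boxes

## Robot

A 6-joint arm with a two-finger parallel gripper is mounted at the origin on a cart in front of the work surface, level with it; the furniture and walls round the work are solid. World frame = base frame: x ahead of the robot, y to its left, z up, the work surface at z = 0. Lengths are in m, angles in rad, forces in N, time in s.
With the tool pointing down it reaches from about 0.325 to 0.85 m from the base axis. Payload 4.4 kg.
Tool frame: the origin (TCP) lies midway between the tips of the shut fingers; the grasp point (between the pads) lies 19 mm behind it (r.pinch_z is the distance from the TCP to the grasp point, in m); z points along the fingers, y is the line along which they close (so a half turn about z gives the same grasp; the last joint's range is limited). The gripper opens to 94 mm and grips with 3 to 60 N. Pads are 16 mm wide; open, the fingers measure 119 mm over their backs; the gripper's body (75 mm by 177 mm) begins 78 mm behind the grasp point.
Start: joints at [-1.431, 0.207, 1.542, -0, 1.393, -0.15], TCP at [0.164, -0.551, 0.205] pointing down, gripper open.
Joint ranges: [-2.73, 2.73], [-0.86, 2.22], [0.23, 2.46], [-1.11, 4.25], [0.08, 2.63], [-2.82, 2.82]. Speed limits (rad/s): [2.79, 2.79, 3.14, 3.14, 3.14, 3.14].

## Interface

Orientations are given as a rotation vector (axis times angle).
In Python, from bench import r gives the robot as it stands.
- The arm moves only by the shell command python3 -m crank 'ROWS'. ROWS is JSON, one flat list of numbers, 5 for each row, row after row: the shift along the tool's x, y, z in mm, then the turn about the tool's z in degrees, then the finger opening in mm, from 0 to 94. In form: [x, y, z, yaw, gripper, x, y, z, yaw, gripper, ...]. A call has 1 to 10 rows; each row shifts and turns the commanded pose from where the row before left it, along the tool's axes as they then stand; what a row does not reach is not made up. A row lasts 1/8 s, in which the tool goes at most 62.5 mm and 10.7 degrees, less where a joint would pass 70% of its speed; a pose out of reach is approached as far as the arm can. A call with a gripper value outside its range is refused whole. The fingers move at their own pace and stop on an object; the grip force is fixed at half the most. Time passes only in rows, so rows that do not move let the fingers close. It gives the time, the measured TCP pose, the force, the opening and the grip force at its end, in the units of the state.
- r.get_obs(): the state, without advancing time (a new reading comes with each control period).
- r.capture(name): name is "scene" or "top"; returns (picture, depth): 480x640x3 uint8, blue, green, red; 480x640 float32, m along the optical axis (not along the pixel's ray), 0 where there is no reading.
- r.get_calibration(name): a dict with "fx", "fy", "cx", "cy" (pixels), "distortion" ([k1, k2, p1, p2, k3] as OpenCV has them; the pictures are not rectified), "rvec" (rotation vector, rad) and "tvec" (3), from world to camera coordinates, as OpenCV has them. Camera axes: x right, y down, z forward; pixel columns grow to the right and rows downward; lengths in m; the calibration is good to about 2 mm. A picture is of the moment at which its call begins. get_calibration takes no time and is no camera call.
- r.sign_off(): hands the job in; it is judged then, once.
The state is a dict: "time_s": time; "joint_pos": joint angles; "dq": joint speeds; "joint_efforts": joint torques, N m; "ee_pos": TCP position; "eef_rot": TCP orientation; "contact_force": force on the tool from outside, world axes, zero at the start; "ft_torque": the same for the moment, N m; "opening": opening from 0.0 (shut) to 1.0 (fully open); "grip_force": force on a finger pad.
Only numpy, scipy, OpenCV 4.12 (cv2) and the standard library are available. Lean on these libraries where they do the work, as an engineer would, in place of code of your own. Each camera call takes 0.05 s, during which the arm holds its last target. There are 200 camera calls.

## Task

Finish packing the open-fronted cardboard carton: get the flat black box and the white lamp box that stand on the board in front of it in beside the lamp box that is already inside, so that all three stand on the carton's floor at once and none sticks out past the open front. They only fit with the black box lying flat, its long side along the back wall, at one side of the carton, and the two lamp boxes upright one behind the other at the other side; sliding and pushing them is fine. Do not topple a lamp box, and leave the multimeter, the red screwdriver and the marker pen where they are.

Things in the scene. Friction and masses are not known exactly. Their poses are not given: they have to be found in the camera images.
- carton: Brown cardboard carton, fixed, open at the top and front (-x). Origin: under the centre of its inner floor, on the underside of the 3 mm floor sheet; x to the back wall, y to the left wall, z up. Inner floor x -65 (open front) to +65 mm (back wall), y -111 to +111 mm; walls 4 mm thick, 60 mm high. Flaps at the side walls' front edges splay out at 45 degrees to x = -84, y = +-130 mm, 60 mm high
- carton_mouth (a point): Middle of the carton's open front, on the upper face of the floor sheet; axes as the carton's. In front of it the floor sheet runs on, level and without a step, as a flat apron 188 mm towards the robot and 215 mm to either side. The boxes to be packed start on it, one left, one right
- flat_box: Flat black carton, loose, 112 x 150 x 34 mm, about 0.25 kg. Origin: centre of its underside; its own x axis runs along the 150 mm side, its y axis along the 112 mm side, z up. It starts flat on the apron, left or right, its long side roughly across the opening (its x axis within about 15 degrees of the carton's y axis or opposite to it)
- lamp_inside: White lamp carton, loose, 60 x 60 mm, 95 mm tall, about 0.09 kg. Origin: centre of its underside, z up along its height, x and y square to its sides. It starts upright inside the carton near the back wall, somewhere about the middle of the width, slightly turned
- lamp_outside: Second white lamp carton of the same kind and size (60 x 60 x 95 mm, about 0.09 kg), loose. Origin: centre of its underside, z up along its height, x and y square to its sides. It starts upright on the apron, on the side that the flat box leaves free
- meter: Green and black multimeter, 135 x 68 x 42 mm, loose, lying on the bench well to the left. Origin: centre of its underside. To be left alone
- screwdriver: Screwdriver with a red handle, 190 mm long, 26 mm thick, loose, lying on the bench to the right. Origin: centre of its underside, its length along its y axis. To be left alone
- marker: White and black marker pen, 135 mm long, 17 mm thick, loose, lying on the bench to the left near the front edge. Origin: centre of its underside, its length along its y axis. To be left alone
There are look-alikes about, which are no part of the job. Leave any purple look-alike of the lamp_outside alone.

How it is judged:
By the outcome, as a careful person would: the job done as asked, in the order asked, and still so for the second after the job is handed in, with the robot touching nothing.
It also fails if it takes over 72 s, if anything falls off the work surface, if the arm or the gripper's body presses on something with over 40 N, if the wrist force passes 120 N, or if a joint passes its speed limit or range.

## Working session

There is one attempt and no reset: what is moved stays moved. The work goes in short steps, Python scripts to look and compute and a shell command to move; the robot and the scene stay as the last step left them, time stands still between calls to the robot, and variables do not carry over. Pictures are saved under pics/ and viewed, at most 10 in all, crops included, and the job is handed in when it is done.

```bash
mkdir -p pics; ls; python3 - <<'E'
from bench import r
import cv2,numpy as np
for n in("scene","top"):
    p,d=r.capture(n); cv2.imwrite(f"pics/{n}0.png",p); np.save(f"pics/{n}0.npy",d)
    c=r.get_calibration(n); R=cv2.Rodrigues(np.array(c["rvec"]))[0]; print(n,-R.T@np.array(c["tvec"]).ravel(), R[2],c["fx"])
o=r.get_obs();print(o)
E
```

```text
pics
scene [-0.0937806   0.59218872  0.86374559] [ 0.53263723 -0.44788478 -0.71812033] 445.7465571820844
top [-0.30908755 -0.24340922  1.1673437 ] [ 0.57398291  0.21749372 -0.78945557] 538.935622808389
{'time_s': 0.1, 'joint_pos': array([-1.43151479e+00,  2.07328385e-01,  1.54279245e+00, -2.48338297e-05,
        1.39348883e+00, -1.50490676e-01]), 'dq': array([ 1.37531536e-03,  8.93154284e-04, -3.90032318e-03,  8.92504437e-04,
       -2.20175601e-06, -1.63911538e-03]), 'joint_efforts': array([ 7.02653251e-04, -3.71862638e+01, -2.82292074e+01,  7.00789830e-02,
        3.11568228e-02, -4.34405467e-05]), 'ee_pos': array([ 0.16418211, -0.55031056,  0.20441939]), 'eef_rot': array([-3.10667918e+00, -4.53297912e-01,  2.06195615e-05]), 'contact_force': array([0.1603246 , 0.42926989, 0.93037915]), 'ft_torque': array([-0.01034754, -0.01842668,  0.01741739]), 'grip_force': 0.0, 'opening': 0.9970462899084414}
```

View pics/top0.png

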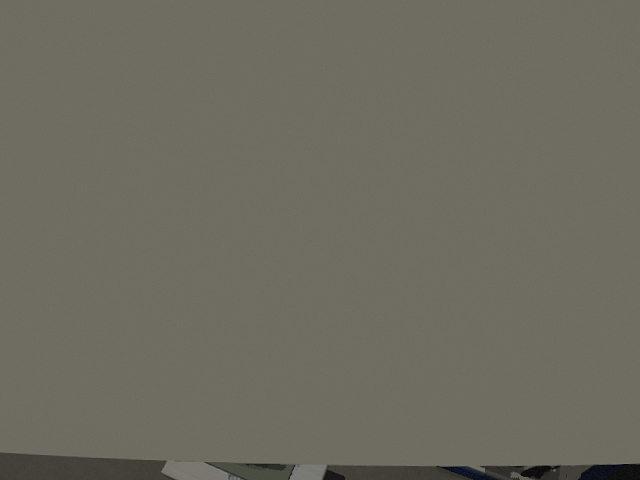

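View pics/scene0.png

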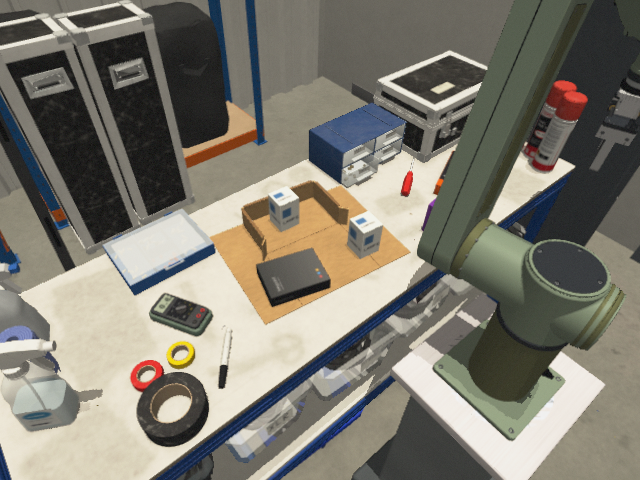

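The top view is blank (something grey fills it). In the scene view the flat box is at (293,277) on the left. White lamp boxes are at (283,208) inside the carton and (365,235) on the apron. A purple look-alike is at about (430,215), half hidden by the arm. I choose the white one at (365,235).

```bash
cat > h.py <<'E'
import cv2,numpy as np
from bench import r
def cloud(n,d):
    c=r.get_calibration(n);K=np.array([[c["fx"],0,c["cx"]],[0,c["fy"],c["cy"]],[0,0,1]])
    v,u=np.mgrid[0:480,0:640];p=np.stack([u,v],-1).reshape(-1,1,2).astype(float)
    q=cv2.undistortPoints(p,K,np.array(c["distortion"])).reshape(480,640,2)
    X=np.dstack([q,np.ones((480,640))])*d[...,None]
    R=cv2.Rodrigues(np.array(c["rvec"]))[0]
    return (X-np.array(c["tvec"]).ravel())@R
def rect(P): # min area rect in mm
    (c,s,a)=cv2.minAreaRect((P[:,:2]*1000).astype(np.float32)); return np.round(c,1),np.round(s,1),round(a,1)
def look(tag,n="scene",crop=None):
    p,d=r.capture(n);W=cloud(n,d);cv2.imwrite(f"pics/{tag}.png",p)
    return p,d,W
E
python3 - <<'E'
from h import *
d=np.load("pics/top0.npy");print("top depth",np.percentile(d,[5,50,95]))
p=cv2.imread("pics/scene0.png");d=np.load("pics/scene0.npy");W=cloud("scene",d)
hsv=cv2.cvtColor(p,cv2.COLOR_BGR2HSV)
for u,v in[(293,270),(283,197),(365,222),(320,285),(300,215),(262,310),(408,251)]:print((u,v),W[v,u].round(4),hsv[v,u])
cv2.imwrite("pics/crop0.png",cv2.resize(p[160:330,205:455],(800,544),interpolation=cv2.INTER_CUBIC))
roi=np.zeros((480,640),bool);roi[150:335,200:420]=1
z=W[...,2]
br=roi&(hsv[...,0]>8)&(hsv[...,0]<20)&(hsv[...,1]>80)
w=br&(abs(z-.003)<.004);print("apron",w.sum(),rect(W[w]))
w=br&(z>.055)&(z<.07);print("walltop",w.sum(),rect(W[w]))
w=roi&(abs(z-.037)<.005)&(hsv[...,2]<90);print("flat",w.sum(),rect(W[w]))
w=roi&(abs(z-.098)<.006);n,l,s,_=cv2.connectedComponentsWithStats(w.astype(np.uint8))
for i in range(1,n):
    if s[i,4]>60:print("lamp",s[i],rect(W[l==i]),z[l==i].mean())
E
```

```text
top depth [0. 0. 0.]
(293, 270) [0.4618 0.1775 0.0367] [ 21  26 100]
(283, 197) [0.6342 0.0763 0.0977] [ 25  14 238]
(365, 222) [ 0.435  -0.0298  0.0936] [ 90   5 219]
(320, 285) [0.3917 0.151  0.0272] [105  41  25]
(300, 215) [ 0.6365  0.018  -0.0021] [ 17 133 215]
(262, 310) [0.4347 0.2899 0.0014] [ 17 132 215]
(408, 251) [ 0.3477 -0.1143  0.0035] [ 17 129 213]
apron 8828 (array([531.2,  72.9]), array([430. , 324.6]), 82.6)
walltop 494 (array([617.8,  60.5]), array([262. , 157.9]), 82.8)
flat 782 (array([579.1,  -3. ]), array([355.7, 853.5]), 18.7)
lamp [331 150  29   9  85] (array([ 677.7, -185.8]), array([83.7, 40. ]), 53.6) 0.0975165551647588
lamp [268 186  31  22 376] (array([639.3,  71.8]), array([61.6, 65.4]), 85.3) 0.09682384712682063
lamp [350 211  33  24 438] (array([432.7, -29.8]), array([61. , 61.9]), 83.3) 0.09696728196056215
```

View pics/crop0.png

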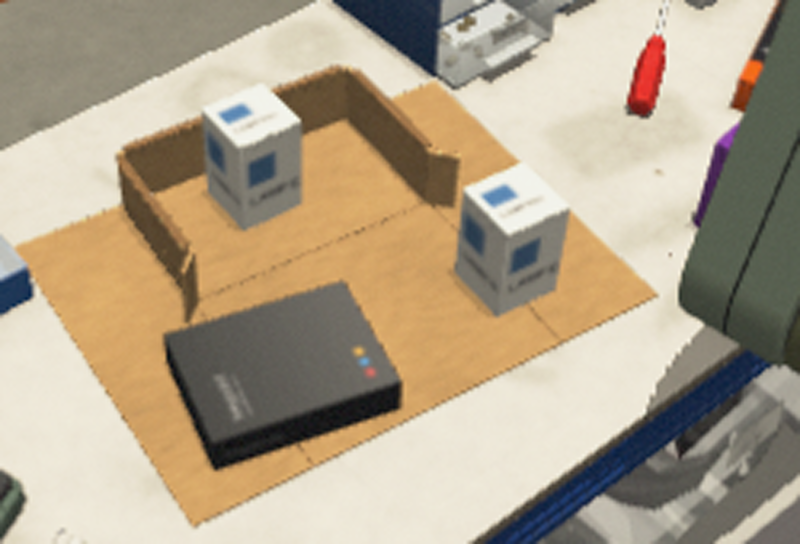

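The crop confirms two plain white lamp boxes and the flat box on the left. Next I measure in the carton frame.

```bash
cat >> h.py <<'E'
from scipy.spatial.transform import Rotation as Ro
O=np.array([623.,60.5]);A=np.radians(-7.4);B=np.array([[np.cos(A),np.sin(A)],[-np.sin(A),np.cos(A)]])
def C(xy): return B@(np.asarray(xy)-O)   # world mm -> carton mm
def tcp():
    o=r.get_obs();x=Ro.from_rotvec(o["eef_rot"]).as_matrix()[:,0]
    print("t",round(o["time_s"],2),"tcp carton",C(o["ee_pos"][:2]*1000).round(1),"z",round(o["ee_pos"][2]*1000,1),"toolx-cartonx deg",round(np.degrees(np.arctan2(x[1],x[0])-A),1),"F",o["contact_force"].round(1),"open",round(o["opening"]*94,1),"grip",round(o["grip_force"],1),"q",o["joint_pos"].round(2))
def see(tag):
    p,d,W=look(tag);hsv=cv2.cvtColor(p,cv2.COLOR_BGR2HSV);z=W[...,2]*1000
    Q=np.dstack([((W[...,:2]*1000-O)@B.T),z]);x,y=Q[...,0],Q[...,1]
    roi=(d>0)&(x>-270)&(x<90)&(y>-230)&(y<230)
    def rep(nm,m,mn):
        n,l,s,_=cv2.connectedComponentsWithStats(m.astype(np.uint8))
        for i in range(1,n):
            if s[i,4]>mn:
                k=Q[l==i][:,:2];c,sz,a=cv2.minAreaRect(k.astype(np.float32))
                print(nm,s[i,4],"c",np.round(c,1),"size",np.round(sz,1),"ang",round((a+45)%90-45,1),"ext x",np.percentile(k[:,0],[1,99]).round(1),"y",np.percentile(k[:,1],[1,99]).round(1))
    rep("flat",roi&(abs(z-37)<5)&(hsv[...,1]<90)&(hsv[...,2]<150),150)
    rep("lamp",roi&(abs(z-98)<6)&(hsv[...,1]<140),100)
    return p,Q
E
python3 - <<'E'
from h import *
tcp();see("s1");tcp()
E
python3 -m crank '[0,0,0,8,94, 0,0,0,8,94, 0,0,0,8,94, 25,-43,0,0,94, 25,-43,0,0,94, 25,-43,0,0,94, 25,-43,0,0,94, 25,-43,0,0,94, 25,-43,0,0,94, 25,-43,0,0,94]'
python3 -c "
from h import *
tcp()"
```

```text
t 0.1 tcp carton [-376.3 -664.8] z 204.4 toolx-cartonx deg 24.0 F [0.2 0.4 0.9] open 93.7 grip 0.0 q [-1.43  0.21  1.54 -0.    1.39 -0.15]
flat 2223 c [-177.4   98.7] size [149.6 115.7] ang -8.8 ext x [-239.5 -119.3] y [ 24.2 174.5]
lamp 379 c [15.6 13.5] size [65.3 61.1] ang 3.4 ext x [-15.7  45.9] y [-16.7  43.8]
lamp 441 c [-176.8 -114. ] size [61.8 65.3] ang -2.4 ext x [-207.7 -146.5] y [-144.1  -84.2]
t 0.15 tcp carton [-376.3 -664.9] z 204.6 toolx-cartonx deg 24.0 F [-0.1  0.  -0.6] open 94.1 grip 0.0 q [-1.43  0.21  1.54  0.    1.39 -0.15]
time_s: 1.4
ee_pos: [0.3772, -0.2735, 0.2053]
eef_rot: [-3.135, 0.203, 0.0]
contact_force: [-0.0, -0.7, 0.8]
opening: 1.003
grip_force: 0.0
t 1.4 tcp carton [-200.7 -362.9] z 205.3 toolx-cartonx deg -0.0 F [-0.  -0.7  0.8] open 94.3 grip 0.0 q [-0.81 -0.03  1.8   0.    1.37  0.89]
```

```bash

python3 -m crank '[24,-42,0,0,94, 24,-42,0,0,94, 24,-42,0,0,94, 24,-42,0,0,94, 24,-42,0,0,94, 24,-42,0,0,94, 24,-42,0,0,94, 24,-42,0,0,94, 24,-41,0,-3,94, 0,0,20,0,94]'
python3 -c "
from h import *
tcp();p,Q=see('s2');cv2.imwrite('pics/s2c.png',cv2.resize(p[130:330,200:440],(720,600)))"
```

```text
time_s: 2.65
ee_pos: [0.6418, 0.0736, 0.1863]
eef_rot: [-3.139, 0.114, -0.007]
contact_force: [-0.1, 0.4, 0.0]
opening: 0.998
grip_force: 0.0
t 2.65 tcp carton [16.9 15.5] z 186.3 toolx-cartonx deg 3.2 F [-0.1  0.4  0. ] open 93.8 grip 0.0 q [-0.02  0.37  1.38  0.    1.39  1.62]
flat 2241 c [-177.9   98.2] size [150.7 114.4] ang -9.3 ext x [-238.6 -119.4] y [ 23.1 174.3]
lamp 382 c [14.7 12.9] size [64.2 62.7] ang 2.4 ext x [-16.2  45.6] y [-16.5  43.9]
lamp 442 c [-177.7 -114.4] size [62.4 62.4] ang -0.1 ext x [-207.8 -147.5] y [-144.1  -84.3]
```

View pics/s2c.png

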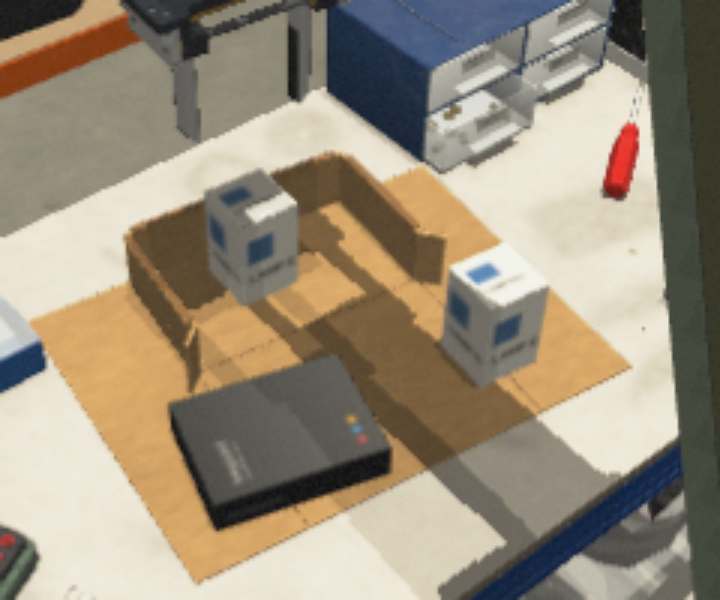

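```bash

python3 -m crank '[-2,2,40,0,94, 0,0,40,0,94, 0,0,34,0,94, 0,0,0,0,40, 0,0,0,0,40, 0,0,0,0,40, 0,0,0,0,40, 0,0,0,0,40]'
python3 - <<'E'
from h import *
tcp()
p=cv2.imread("pics/s1.png");hsv=cv2.cvtColor(p,cv2.COLOR_BGR2HSV);W=cloud("scene",np.load("pics/scene0.npy"))
Q=np.dstack([((W[...,:2]*1000-O)@B.T),W[...,2]*1000]);x,y,z=Q[...,0],Q[...,1],Q[...,2]
br=(hsv[...,0]>8)&(hsv[...,0]<20)&(hsv[...,1]>80)&(abs(x)<100)&(abs(y)<140)
for nm,m,v in[("back inner",br&(z>25)&(z<50)&(x>50)&(abs(y)<90),x),("right inner",br&(z>25)&(z<50)&(y<-95)&(abs(x)<50),y),("left top",br&(z>58)&(y>95)&(abs(x)<50),y),("back top",br&(z>58)&(x>55)&(abs(y)<90),x),("right top",br&(z>58)&(y<-95)&(abs(x)<50),y)]:
    print(nm,m.sum(),np.percentile(v[m],[5,25,50,75,95]).round(1))
for lo,hi in((-80,-50),(50,80)):
    m=br&(z>25)&(z<50)&(x>50)&(y>lo)&(y<hi);print("back at",lo,m.sum(),np.median(x[m]))
m=br&(z>25)&(z<50)&(y<-95);print("right slope",np.polyfit(x[m&(abs(x)<55)],y[m&(abs(x)<55)],1))
E
```

```text
time_s: 3.7
ee_pos: [0.6387, 0.0692, 0.0735]
eef_rot: [3.139, -0.12, 0.006]
contact_force: [-0.1, 1.2, 5.9]
opening: 0.638
grip_force: 29.9
t 3.7 tcp carton [14.4 10.7] z 73.5 toolx-cartonx deg 3.0 F [-0.1  1.2  5.9] open 59.9 grip 29.9 q [-0.03  0.47  1.48 -0.    1.19  1.62]
back inner 193 [61.9 63.4 64.4 65.4 67.1]
right inner 137 [-113.2 -112.2 -111.3 -110.6 -109.3]
left top 96 [111.7 113.5 115.6 117.6 118.9]
back top 110 [61.8 63.9 65.5 67.3 70.6]
right top 91 [-117.5 -115.4 -112.7 -111.3 -109.2]
back at -80 49 64.27361183861774
back at 50 68 64.44604214915324
right slope [ 4.19859477e-03 -1.11308324e+02]
```

```bash

python3 -m crank '[0,0,-12,0,40, 0,0,0,3,40, 6,30,0,0,40, 6,30,0,0,40, 5,29,0,0,40, 0,0,0,0,40, 0,0,0,0,40]'
python3 -c "
from h import *
tcp();p,Q=see('s3')"
```

```text
time_s: 4.58
ee_pos: [0.6423, -0.0208, 0.0834]
eef_rot: [3.135, -0.202, -0.001]
contact_force: [-0.2, 0.6, -0.4]
opening: 0.638
grip_force: 29.9
t 4.58 tcp carton [ 29.6 -78.1] z 83.4 toolx-cartonx deg 0.0 F [-0.2  0.6 -0.4] open 59.9 grip 29.9 q [-0.17  0.46  1.47 -0.    1.21  1.53]
flat 2238 c [-178.1   98.5] size [150.1 114.3] ang -9.3 ext x [-239.5 -119.7] y [ 23.7 174.7]
lamp 442 c [-177.  -114.3] size [63.  61.6] ang 0.1 ext x [-207.5 -147.3] y [-144.  -85.]
```

```bash

python3 -m crank '[2.5,1,0,0,40, 0,0,6,0,40, 0,0,5,0,40, 0,0,0,0,40, 0,0,0,0,80, 0,0,0,0,94, 0,0,0,0,94, 0,0,-40,0,94, 0,0,-40,0,94, -40,0,-20,0,94]'
python3 -c "
from h import *
tcp();p,Q=see('s4')"
```

```text
time_s: 5.88
ee_pos: [0.6082, -0.0184, 0.1755]
eef_rot: [3.134, -0.203, 0.01]
contact_force: [-0.0, 0.0, -0.1]
opening: 0.997
grip_force: 0.0
t 5.88 tcp carton [ -4.5 -80.1] z 175.5 toolx-cartonx deg -0.0 F [-0.   0.  -0.1] open 93.7 grip 0.0 q [-0.17  0.3   1.49 -0.    1.34  1.53]
flat 2216 c [-177.9   98.2] size [149.3 116.2] ang -8.9 ext x [-239.2 -119.1] y [ 23.7 174.5]
lamp 329 c [ 33.2 -76.7] size [61.7 64.7] ang -0.1 ext x [ 2.4 64.8] y [-105.4  -46.7]
lamp 440 c [-176.9 -114.6] size [62.7 62.9] ang -2.5 ext x [-207.3 -146.8] y [-143.9  -85. ]
```

```bash

python3 -m crank '[-22,-36,0,0,94, -22,-36,0,0,94, -22,-36,0,0,94, -22,-36,0,0,94, -22,-36,0,0,94, -22,-36,0,0,94, -22,-36,0,0,60, -22,-36,0,0,60]'
python3 -m crank '[0,0,0,-10,60, 0,0,0,-10,60, 0,0,0,-10,60, 0,0,0,-10,60, 0,0,0,-10,60, 0,0,0,-10,60, 0,0,0,-10,60, 0,0,0,-10,60, 0,0,0,-10,60]'
python3 -c "
from h import *
tcp();p,Q=see('s5')"
```

```text
time_s: 6.92
ee_pos: [0.4671, 0.2919, 0.1722]
eef_rot: [3.135, -0.203, -0.0]
contact_force: [-0.6, 0.3, 0.6]
opening: 0.824
grip_force: 0.0
time_s: 8.05
ee_pos: [0.4677, 0.2907, 0.1721]
eef_rot: [-2.354, -2.08, 0.001]
contact_force: [-1.2, -0.6, -0.1]
opening: 0.635
grip_force: 0.0
t 8.05 tcp carton [-183.6  208.2] z 172.1 toolx-cartonx deg 90.3 F [-1.2 -0.6 -0.1] open 59.7 grip 0.0 q [ 0.4   0.19  1.64 -0.    1.32  0.52]
flat 2227 c [-178.    98.9] size [149.  114.5] ang -9.5 ext x [-239.6 -119.3] y [ 24.3 174.6]
lamp 335 c [ 32.1 -77. ] size [62.7 64. ] ang -2.5 ext x [ 2.1 62.5] y [-105.8  -46.7]
lamp 444 c [-175.9 -114.2] size [62.5 64.2] ang -2.2 ext x [-206.9 -147.2] y [-144.7  -84.7]
```

```bash

python3 -m crank '[0,4,40,0,60, 0,0,40,0,60, 0,0,40,0,60, 0,0,39,0,60, -8,0,0,0,60, -8,0,0,0,60, -8,0,0,0,60, -8,0,0,0,60, -8,0,0,0,60, -8,0,0,0,60]'
python3 -m crank '[-8,0,0,0,60, -8,0,0,0,60, -8,0,0,0,60, -8,0,0,0,60]'
python3 -c "
from h import *
tcp();p,Q=see('s6')"
```

```text
time_s: 9.35
ee_pos: [0.4659, 0.2425, 0.0141]
eef_rot: [2.36, 2.073, 0.002]
contact_force: [0.3, 2.9, 0.9]
opening: 0.635
grip_force: 1.2
time_s: 9.85
ee_pos: [0.4618, 0.2106, 0.0137]
eef_rot: [2.36, 2.073, 0.001]
contact_force: [1.4, 3.3, 2.8]
opening: 0.635
grip_force: 1.7
t 9.85 tcp carton [-179.2  128.1] z 13.7 toolx-cartonx deg 90.0 F [1.4 3.3 2.8] open 59.7 grip 1.7 q [0.26 0.31 1.86 0.   0.97 0.39]
flat 1180 c [-168.2   53.9] size [168.4 113.8] ang -0.5 ext x [-224.  -113.4] y [-28.8 131.3]
lamp 441 c [-175.5 -114.5] size [62.3 64.4] ang -0.8 ext x [-207.3 -147.5] y [-143.9  -84.5]
```

```bash

python3 -m crank '[-6,0,0,0,60, -6,0,0,0,60, 0,0,0,0,60, 15,0,0,0,60, 15,0,-20,0,60, 0,0,-40,0,60]'
python3 -m crank '[0,0,0,10,94, 0,0,0,10,94, 0,0,0,10,94, 0,0,0,10,94, 0,0,0,10,94, 0,0,0,10,94, 0,0,0,10,94, 0,0,0,10,94, 0,0,0,10,94]'
python3 -c "
from h import *
tcp();p,Q=see('s7')"
```

```text
time_s: 10.65
ee_pos: [0.4614, 0.2294, 0.0719]
eef_rot: [-2.357, -2.074, 0.009]
contact_force: [0.5, 0.6, -0.2]
opening: 0.639
grip_force: 0.0
time_s: 11.78
ee_pos: [0.4631, 0.2293, 0.0729]
eef_rot: [3.134, -0.21, -0.002]
contact_force: [1.0, 0.5, 0.3]
opening: 1.0
grip_force: 0.0
t 11.78 tcp carton [-180.3  146.8] z 72.9 toolx-cartonx deg -0.3 F [1.  0.5 0.3] open 94.0 grip 0.0 q [ 0.29  0.24  1.8  -0.    1.1   2.  ]
flat 1914 c [-169.   32.] size [113.9 150.7] ang 0.1 ext x [-224.3 -114.7] y [-40.9 105.9]
lamp 239 c [ 28.  -75.5] size [60.  54.6] ang -1.9 ext x [ 1.7 53.3] y [-104.8  -46.1]
lamp 442 c [-176.7 -114.5] size [62.7 60.4] ang 0.4 ext x [-207.4 -147.1] y [-144.2  -84.7]
```

```bash

python3 -m crank '[-23,38,0,0,94, -23,38,0,0,94, -22,38,0,0,94, 0,0,0,0,94, 0,0,30,0,94, 0,0,29,0,94, 6,0,0,0,94, 8,0,0,0,94, 8,0,0,0,94, 8,0,0,0,94]'
python3 -m crank '[8,0,0,0,94, 8,0,0,0,94, 8,0,0,0,94, 8,0,0,0,94, 8,0,0,0,94, 8,0,0,0,94, 8,0,0,0,94, 8,0,0,0,94]'
python3 -c "
from h import *
tcp();p,Q=see('s8');cv2.imwrite('pics/s8c.png',cv2.resize(p[130:330,200:440],(720,600)))"
```

```text
time_s: 13.08
ee_pos: [0.4119, 0.1208, 0.0151]
eef_rot: [-3.135, 0.202, 0.001]
contact_force: [-3.8, 0.4, 2.6]
opening: 1.003
grip_force: 1.7
time_s: 14.08
ee_pos: [0.4755, 0.1123, 0.0144]
eef_rot: [3.135, -0.203, 0.0]
contact_force: [-2.1, 0.4, 2.3]
opening: 1.001
grip_force: 1.6
t 14.07 tcp carton [-152.9   32.4] z 14.4 toolx-cartonx deg 0.0 F [-2.1  0.4  2.3] open 94.1 grip 1.6 q [ 0.05  0.28  1.9  -0.    0.96  1.75]
flat 337 c [-99.6  91.7] size [ 29.6 131.2] ang -0.9 ext x [-163.7  -36.7] y [ 77.7 105.9]
flat 355 c [-129.1   15.8] size [96.7 56.2] ang -13.1 ext x [-165.  -112.3] y [-32.8  65.7]
lamp 440 c [-176.9 -114.9] size [61.3 62.7] ang -0.5 ext x [-207.4 -146.4] y [-144.3  -84.8]
```

View pics/s8c.png

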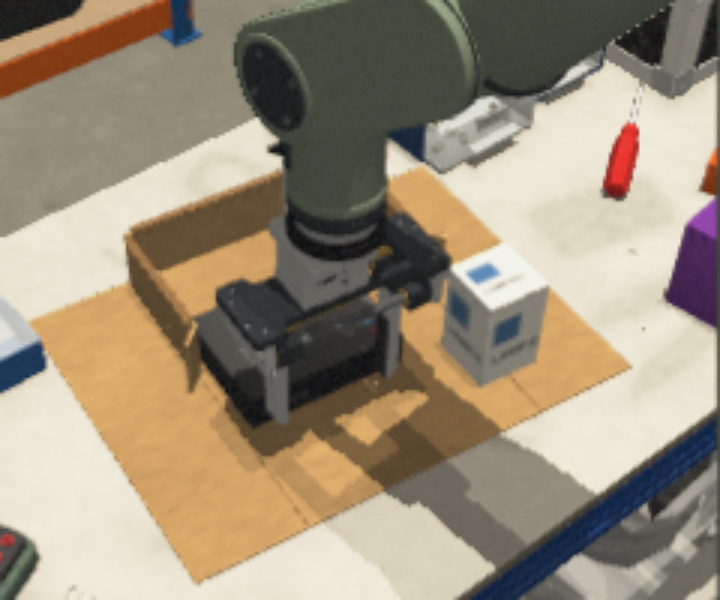

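The box is going in straight: the fingers push its front face and the left edge clears the flap, at about (190,350) in the crop.

```bash

python3 -m crank '[8,0,0,0,94, 8,0,0,0,94, 8,0,0,0,94, 8,0,0,0,94, 8,0,0,0,94]'
python3 -m crank '[8,0,0,0,94, 8,0,0,0,94, 8,0,0,0,94, 8,0,0,0,94, 8,0,0,0,94]'
python3 -m crank '[6,0,0,0,94, 6,0,0,0,94, 0,0,0,0,94]'
python3 -c "
from h import *
tcp();p,Q=see('s9')"
```

```text
time_s: 14.75
ee_pos: [0.5152, 0.1072, 0.0144]
eef_rot: [-3.135, 0.203, -0.0]
contact_force: [-1.0, 0.3, -0.5]
opening: 0.995
grip_force: 0.5
time_s: 15.38
ee_pos: [0.5547, 0.1021, 0.0144]
eef_rot: [-3.135, 0.203, 0.0]
contact_force: [-0.8, 0.2, -0.4]
opening: 1.0
grip_force: 0.6
time_s: 15.75
ee_pos: [0.5673, 0.1004, 0.0148]
eef_rot: [-3.135, 0.203, -0.003]
contact_force: [-0.2, -0.4, -0.1]
opening: 0.998
grip_force: 0.0
t 15.75 tcp carton [-60.3  32.4] z 14.8 toolx-cartonx deg -0.0 F [-0.2 -0.4 -0.1] open 93.8 grip 0.0 q [ 0.03  0.43  1.68 -0.    1.02  1.73]
flat 396 c [-30.8  14.8] size [95.5 68.2] ang -13.4 ext x [-71.1  -9.5] y [-34.3  64.8]
flat 235 c [-6.9 90.4] size [ 22.6 134. ] ang -1.6 ext x [-73.1  58.2] y [ 79.6 100.9]
lamp 104 c [ 34.4 -88.9] size [37.2 63.6] ang -3.4 ext x [ 2.1 63.4] y [-106.9  -73.6]
lamp 442 c [-177.2 -114.7] size [62.3 62.1] ang 1.2 ext x [-207.9 -147.4] y [-143.8  -84.5]
```

```bash

python3 -m crank '[3,0,0,0,94, 0,0,0,0,94]'
python3 -m crank '[-20,0,0,0,94, -20,0,-30,0,94, 0,30,-50,0,94, -25,30,-40,0,94, -25,30,0,0,94, -25,30,0,0,94, 0,15,0,0,94]'
python3 -c "
from h import *
tcp();p,Q=see('s10')"
```

```text
time_s: 16.05
ee_pos: [0.569, 0.1003, 0.0145]
eef_rot: [-3.135, 0.203, 0.0]
contact_force: [-3.1, 0.3, 1.9]
opening: 1.001
grip_force: 1.0
time_s: 16.92
ee_pos: [0.4368, -0.0198, 0.1346]
eef_rot: [3.135, -0.205, 0.002]
contact_force: [1.0, -0.1, -1.6]
opening: 0.999
grip_force: 0.0
t 16.93 tcp carton [-174.3 -103.6] z 134.6 toolx-cartonx deg -0.1 F [ 1.  -0.1 -1.6] open 93.9 grip 0.0 q [-0.24 -0.02  1.94 -0.    1.22  1.46]
flat 1613 c [ 6.3 -1. ] size [118.7 211.3] ang 1.4 ext x [-51.7  60.1] y [-78.2  98.7]
lamp 339 c [ 32.6 -76.1] size [60.1 63.7] ang -1.1 ext x [ 1.8 63. ] y [-105.6  -46.4]
lamp 439 c [-177.2 -114.2] size [62.3 61.8] ang 0.2 ext x [-207.2 -147.3] y [-144.1  -84.6]
```

```bash

python3 -m crank '[-3,11,0,0,94, 0,0,31,0,94, 0,0,31,0,94, 0,0,0,0,40, 0,0,0,0,40, 0,0,0,0,40, 0,0,0,0,40, 0,0,-25,0,40, 0,0,-25,0,40, 0,0,-25,0,40]'
python3 -m crank '[30,-8,0,0,40, 30,-7,0,0,40, 30,-7,0,0,40, 30,-7,0,0,40, 26,-7,0,0,40, 0,0,0,0,40, 0,0,0,0,40]'
python3 -c "
from h import *
tcp();p,Q=see('s11');cv2.imwrite('pics/s11c.png',cv2.resize(p[110:310,200:440],(720,600)))"
```

```text
time_s: 18.23
ee_pos: [0.4332, -0.0293, 0.1485]
eef_rot: [-3.135, 0.203, -0.001]
contact_force: [-0.4, -0.3, -0.5]
opening: 0.637
grip_force: 29.9
time_s: 19.1
ee_pos: [0.5817, -0.0124, 0.1472]
eef_rot: [-3.135, 0.202, 0.002]
contact_force: [0.1, -0.4, -2.1]
opening: 0.637
grip_force: 29.9
t 19.1 tcp carton [-31.6 -77.7] z 147.2 toolx-cartonx deg 0.0 F [ 0.1 -0.4 -2.1] open 59.9 grip 29.9 q [-0.17  0.27  1.58 -0.    1.29  1.53]
flat 1602 c [ 6.5 15. ] size [119.9 178.1] ang 0.3 ext x [-52.   61.4] y [-55.  99.]
lamp 238 c [  0.5 -72.6] size [133.8  61.1] ang 4.9 ext x [-65.3  63.3] y [-105.1  -46.2]
```

View pics/s11c.png

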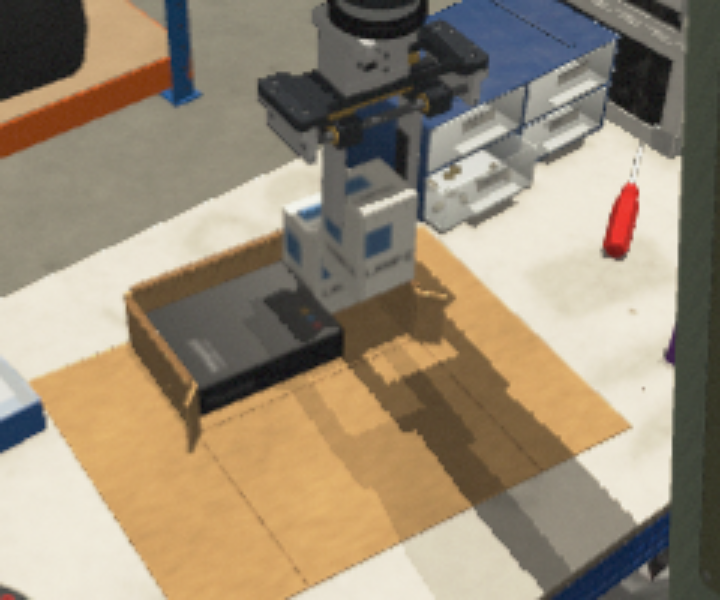

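The lamp hangs upright at (375,245) in the crop, above its slot beside the flat box. Lowering it now.

```bash

python3 -m crank '[0,0.5,20,0,40, 0,0,20,0,40, 0,0,18,0,40, 0,0,10,0,40, 0,0,6,0,40, 0,0,0,0,40]'
python3 -c "
from h import *
tcp()"
```

```text
time_s: 19.9
ee_pos: [0.5832, -0.0132, 0.074]
eef_rot: [3.135, -0.203, 0.002]
contact_force: [-0.4, -0.1, -0.8]
opening: 0.637
grip_force: 29.9
t 19.9 tcp carton [-30.  -78.2] z 74.0 toolx-cartonx deg 0.0 F [-0.4 -0.1 -0.8] open 59.9 grip 29.9 q [-0.17  0.36  1.64  0.    1.14  1.53]
```

```bash

python3 -m crank '[0,0,1.5,0,40, 0,0,0,0,40, 0,0,0,0,80, 0,0,0,0,94, 0,0,0,0,94, 0,0,0,0,94, 0,0,-40,0,94, 0,0,-50,0,94, -50,20,-30,0,94, -50,40,0,0,94]'
python3 -m crank '[-40,50,0,0,94, -40,50,0,0,94, -30,50,0,0,94, 0,0,0,0,94, 0,0,0,0,94]'
python3 -c "
from h import *
tcp();p,Q=see('s12');cv2.imwrite('pics/s12c.png',cv2.resize(p[130:330,200:440],(720,600)))"
```

```text
time_s: 21.15
ee_pos: [0.4786, -0.0594, 0.1954]
eef_rot: [3.133, -0.198, 0.011]
contact_force: [-1.2, -2.2, -0.3]
opening: 1.001
grip_force: 0.0
time_s: 21.78
ee_pos: [0.3511, -0.1912, 0.192]
eef_rot: [-3.134, 0.204, -0.001]
contact_force: [-0.1, 0.3, -0.8]
opening: 0.996
grip_force: 0.0
t 21.77 tcp carton [-237.2 -284.6] z 192.0 toolx-cartonx deg -0.1 F [-0.1  0.3 -0.8] open 93.6 grip 0.0 q [-0.72 -0.17  1.96  0.    1.36  0.98]
flat 1657 c [ 3.1 -5.1] size [213.6 129.2] ang -2.3 ext x [-61.2  60.2] y [-89.4  98.9]
lamp 701 c [  0.  -76.9] size [128.  62.] ang 0.5 ext x [-62.6  61.9] y [-107.   -47.1]
```

View pics/s12c.png

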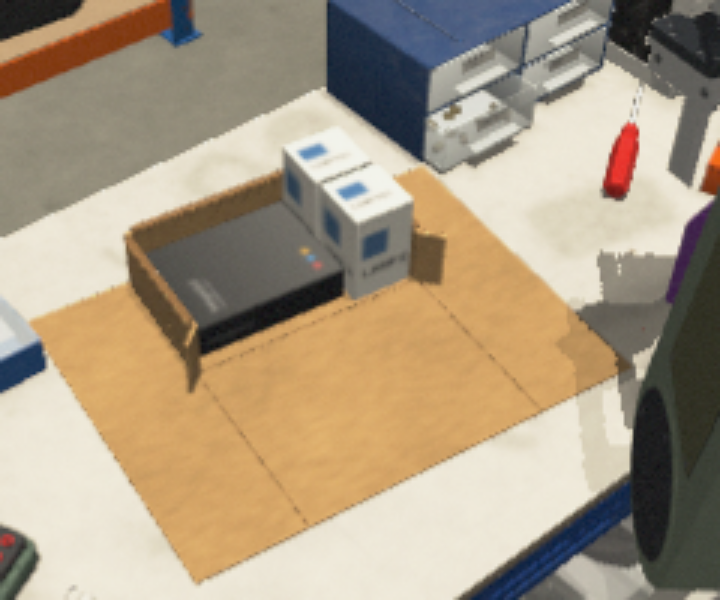

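All three are in: front lamp at (370,235), flat box at (240,280). The front lamp's face is only about 3 mm inside the mouth, so I nudge it a few mm further in.

```bash

python3 -m crank '[25,-42,0,0,0, 25,-42,0,0,0, 25,-41,0,0,0, 25,-41,0,0,0, 27,-41,0,0,0, 0,0,40,0,0, 0,0,40,0,0, 0,0,40,0,0, 0,0,40,0,0, 0,0,0,0,0]'
python3 -c "
from h import *
tcp()"
```

```text
time_s: 23.08
ee_pos: [0.5, 0.0004, 0.0285]
eef_rot: [-3.134, 0.197, 0.014]
contact_force: [0.7, 0.7, 1.2]
opening: 0.006
grip_force: 0.0
t 23.07 tcp carton [-114.3  -75.5] z 28.5 toolx-cartonx deg 0.2 F [0.7 0.7 1.2] open 0.5 grip 0.0 q [-0.17  0.28  1.86  0.    1.01  1.52]
```

Go to TCP x = −66: 48 mm, slowly at the end.

```bash

python3 -m crank '[12,1,0,0,0, 12,1,0,0,0, 10,1,0,0,0, 5,0,0,0,0, 3,0,0,0,0, 3,0,0,0,0, 3,0,0,0,0, 0,0,0,0,0]'
python3 -c "
from h import *
tcp();see('s13')"
```

```text
time_s: 24.08
ee_pos: [0.5493, -0.0114, 0.0316]
eef_rot: [-3.135, 0.202, 0.005]
contact_force: [-4.4, 1.1, 3.6]
opening: 0.005
grip_force: 2.5
t 24.07 tcp carton [-63.8 -80.8] z 31.6 toolx-cartonx deg 0.0 F [-4.4  1.1  3.6] open 0.5 grip 2.5 q [-0.18  0.36  1.74 -0.    1.04  1.52]
flat 1639 c [ 2.2 15.3] size [171.9 129.2] ang -1.6 ext x [-53.8  60.3] y [-50.7  98.8]
lamp 105 c [ 49.8 -76.2] size [59.7 29.2] ang -0.9 ext x [36.3 64.4] y [-105.5  -46.9]
```

```bash

python3 -m crank '[-10,0,0,0,0, -30,0,0,0,0, -10,0,-50,0,0, 0,0,-50,0,0, 0,0,-50,0,0, -40,42,0,0,0, -40,42,0,0,0, -20,42,0,0,0, 0,42,0,0,0, 0,0,0,0,0]'
python3 -c "
from h import *
tcp();p,Q=see('s14');cv2.imwrite('pics/s14c.png',cv2.resize(p[130:330,200:440],(720,600)))"
```

```text
time_s: 25.38
ee_pos: [0.3802, -0.1611, 0.1823]
eef_rot: [3.133, -0.21, 0.004]
contact_force: [-0.6, 0.1, -0.6]
opening: 0.002
grip_force: 0.0
t 25.38 tcp carton [-212.3 -251. ] z 182.3 toolx-cartonx deg -0.3 F [-0.6  0.1 -0.6] open 0.2 grip 0.0 q [-0.61 -0.13  1.94 -0.    1.33  1.09]
flat 1653 c [ 4.8 -4.6] size [211.2 123.5] ang -1.3 ext x [-56.6  60.7] y [-87.3  99. ]
lamp 678 c [  2.4 -77.4] size [125.1  63.4] ang 1.2 ext x [-57.1  62.1] y [-107.1  -47.3]
```

View pics/s14c.png

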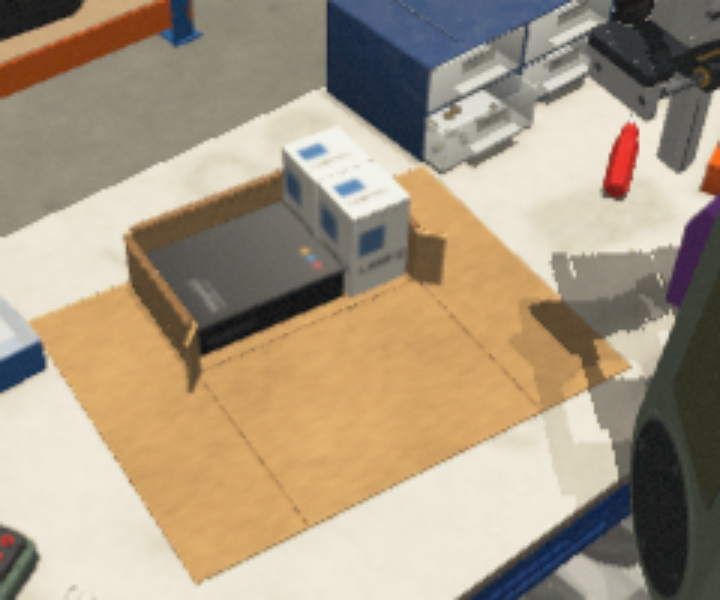

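All three boxes stand in the carton behind the fold line, and the front lamp (370,230) is now well inside.

```bash
python3 -c "
from bench import r
print(r.sign_off())"
```

```text
the job is handed in; nothing more can be done
None
```

The flat black box and both white lamp boxes now stand inside the carton, the frontmost about 7 mm behind the open front, and the job is handed in at about 25 s; I saw no contact with the multimeter, screwdriver or marker, but did not check their poses.

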